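# Rock sugar into the bowl, then the honey jar opened

### The job

Start the honey paste: tip all four lumps of rock sugar off the steel weighing tray into the blue mixing bowl, from close above it, and put the empty tray back flat on the scale and let go. Then, with the honey jar standing braced in its wooden stand, unscrew the tight gold cap anticlockwise until its lugs come free of the thread, without pulling the jar up out of the stand. Lift the cap straight off and finish while holding it level just above the jar's mouth, a finger or two clear of the glass so that drips fall back in; leave everything else on the counter where it is.

Things in the scene. Friction and masses are not known exactly. Their poses are not given: they have to be found in the camera images.
- tray: Steel weighing tray, 0.25 kg, on the scale. Origin: centre of its underside; x points from the handle to the open pouring lip, z up. Floor 3 mm thick, 150 mm long (x = -75 to 75), 110 mm wide, narrowing over the last 50 mm to 74 mm at the lip; back and side walls to 28 mm, no wall at the lip. Its wooden handle juts out past the scale's edge.
- tray_grip (a point): The point to grip on the tray's dark wooden handle, a bar 16 mm wide (y), from x = -75 to -147 mm and 4 to 24 mm above the tray's underside. The point is at x = -115 mm, 14 mm above the underside. Axes as the tray.
- tray_lip (a point): Middle of the tray's pouring lip: x = +75 mm, 3 mm above the underside, 190 mm ahead of tray_grip. Axes as the tray.
- lump0: Lump of pale yellow rock sugar, a chunk of 28 x 24 x 20 mm, about 20 g, loose on the tray. Origin at its centre. It slides on the steel once the tray is tipped about 30 to 40 degrees.
- lump1: Lump of pale yellow rock sugar, a chunk of 26 x 22 x 22 mm, about 20 g, loose on the tray. Origin at its centre. It slides on the steel once the tray is tipped about 30 to 40 degrees.
- lump2: Lump of pale yellow rock sugar, a chunk of 30 x 22 x 18 mm, about 20 g, loose on the tray. Origin at its centre. It slides on the steel once the tray is tipped about 30 to 40 degrees.
- lump3: Lump of pale yellow rock sugar, a chunk of 25 x 25 x 20 mm, about 20 g, loose on the tray. Origin at its centre. It slides on the steel once the tray is tipped about 30 to 40 degrees.
- scale: White electronic counter scale fixed to the counter, 200 mm (x) by 190 mm (y), with a steel platform. Origin: centre of its underside. Display on its -x side. At the start the tray lies on the platform with its lip towards the scale's -y and its handle towards +y.
- scale_platform (a point): Centre of the top of the scale's platform (150 mm in x, 160 mm in y), 48 mm above the counter, where the tray's origin belongs; the tray rests on it at that height.
- bowl: Blue ceramic mixing bowl, loose, 0.65 kg, rim radius 95 mm, wall 5 mm, 75 mm high, inner floor 6 mm up and about 85 mm across. Origin: centre of its underside.
- stand: Wooden two-well jar stand fixed to the counter, 96 mm (x) by 206 mm (y) by 35 mm high, with two square wells (centres 55 mm either side of the middle along y), each 69 mm square and 25 mm deep, floor 10 mm above the counter. Origin: centre of its underside. A square jar standing in a well cannot turn more than about 3 degrees.
- jar: Honey jar: square glass jar, amber, 66 x 66 mm, body 70 mm high, then a round neck of 42 mm diameter with a three-start lug thread; 91 mm high without its cap, 0.55 kg. It stands loose in one of the two wells, its underside 10 mm above the counter. Origin: centre of its underside, z up.
- jar_mouth (a point): Centre of the honey jar's mouth at the top of the glass, 91 mm above the jar's underside; axes as the jar. Thread: turned anticlockwise from above, the cap's three lugs leave the thread after 65 degrees (1.13 rad) relative to the jar and the cap then lifts straight off; at 99 degrees (1.73 rad) they would meet the next thread start, so stop between the two.
- cap: Gold twist-off cap of the honey jar, 58 mm across, 18 mm high, 30 g. Origin: centre of its lower edge, z up. Screwed home, that edge is 14 mm below jar_mouth and 7 mm above the jar's square shoulder, and its x axis is parallel to the jar's. The first few degrees are tight (about 0.5 to 1 N m: grip it firmly), then it turns easily; as it turns it may stay at its height or rise up to 3 mm.
- jar2: Bystander: jar of black sesame in the other well, the same shape as the honey jar, with a white lid, 95 mm high overall. Origin: centre of its underside.
- mortar: Bystander: brass mortar with its pestle, 92 mm across, 85 mm high (pestle to 150 mm), at the far side. Origin: centre of its underside.
- teacup: Bystander: lidded porcelain teacup, 84 mm across, 70 mm high, at the far side. Origin: centre of its underside.
- calculator: Bystander: grey desk calculator, 150 x 85 x 16 mm, at the right. Origin: centre of its underside.
- packets: Bystander: stack of three tied paper herb packets, 110 x 110 x 84 mm, at the far side. Origin: centre of its underside.
- spoon: Bystander: jade spoon on a small rest, 145 mm long, 18 mm high, near the robot. Origin: centre of its underside.
Mind the look-alikes: they are no part of the job. What is shaped like the tray but pink or purple is not meant.

How it is judged (in metres and radians):
On the way, in this order (a step that is already met when the one before it is completed fails the run):
1. the tray, off the scale, is being tipped lip down close above the bowl (angle between tray's own z axis and vertical above 0.3 rad and horizontal distance between tray_lip and bowl below 0.095 m and height (world z) of tray_lip between 0.06 and 0.2 m and contact force between tray and the fingers above 1 N).
2. all four lumps lie in the bowl, and the cap is still screwed home (horizontal distance between each of lump0, lump1, lump2, lump3 and bowl below 0.09 m and z of lump0 in the frame of bowl between 0 and 0.07 m and z of lump1 in the frame of bowl between 0 and 0.07 m and z of lump2 in the frame of bowl between 0 and 0.07 m and z of lump3 in the frame of bowl between 0 and 0.07 m and z of cap in the frame of jar_mouth below -0.011 m), for 0.2 s.
3. the empty tray lies flat on the scale's platform again, let go (z of tray in the frame of scale between 0.044 and 0.052 m and horizontal distance between tray and scale_platform below 0.06 m and angle between tray's own z axis and vertical below 0.06 rad and contact force between tray and the fingers below 0.1 N), for 0.2 s.
4. the cap has been turned about 60 degrees or more while still down on the neck of the jar in its stand (z of jar in the frame of stand below 0.014 m and angle between jar's own z axis and vertical below 0.08 rad and angle between the x axis of cap and the x axis of jar, either way round above 1.05 rad and z of cap in the frame of jar_mouth below -0.006 m), for 0.1 s.
At the end, for the whole second after the job is handed in: Cap gripped (over 2 N) and still, level within 10 degrees, within 20 mm of centred over the mouth, its edge 4 to 50 mm above the glass, off the jar; jar upright and within 4 mm of its well floor; four lumps in the bowl; tray flat on the scale within 60 mm of the platform centre (z of cap in the frame of jar_mouth between 0.004 and 0.05 m and horizontal distance between cap and jar_mouth below 0.02 m and angle between cap's own z axis and vertical below 0.17 rad and contact force between cap and the fingers above 2 N and contact force between cap and jar below 0.1 N and linear speed of cap below 0.03 m/s and z of jar in the frame of stand below 0.014 m and angle between jar's own z axis and vertical below 0.08 rad and horizontal distance between each of lump0, lump1, lump2, lump3 and bowl below 0.09 m and z of lump0 in the frame of bowl between 0 and 0.07 m and z of lump1 in the frame of bowl between 0 and 0.07 m and z of lump2 in the frame of bowl between 0 and 0.07 m and z of lump3 in the frame of bowl between 0 and 0.07 m and z of tray in the frame of scale between 0.044 and 0.052 m and horizontal distance between tray and scale_platform below 0.06 m and angle between tray's own z axis and vertical below 0.06 rad); the arm keeps its last pose, push and grip.
It fails at once if the honey jar is pulled up off the floor of its well by more than 8 mm, or tipped (z of jar in the frame of stand above 0.018 m or angle between jar's own z axis and vertical above 0.15 rad).
It fails at once if the mixing bowl is pushed more than 40 mm or tipped (distance of bowl from where it was at the start of the episode above 0.04 m or angle between bowl's own z axis and vertical above 0.3 rad).
It fails at once if a bystander (sesame jar, mortar, teacup, calculator, packets or spoon) is moved more than 25 mm (distance of any of jar2, mortar, teacup, calculator, packets, spoon from where it was at the start of the episode above 0.025 m).
It also fails if it takes over 59 s, if anything falls off the work surface, if the arm or the gripper's body presses on something with over 40 N, if the wrist force passes 120 N, or if a joint passes its speed limit or range.

### The arm

A 7-joint arm with a two-finger parallel gripper is mounted at the origin on the work surface. World frame = base frame: x ahead of the robot, y to its left, z up, the work surface at z = 0. Lengths are in m, angles in degrees, forces in N, time in s.
With the tool pointing down it reaches from about 0.4 to 0.9 m from the base axis. Payload 5.5 kg.
Tool frame: the origin (TCP) lies on the centre line of the jaws, within the pads' length; the fingertips stand ahead of it and the grasp point (between the pads) lies 8 mm behind it (bot.tip_reach is the z of the fingertips in the tool frame, in m); z points along the fingers, y is the line along which they close (so a half turn about z gives the same grasp; the last joint's range is limited). The gripper opens to 85 mm and grips with 20 to 120 N. Pads are 22 mm wide; open, the fingers measure 114 mm over their backs; the gripper's body (76 mm by 85 mm) begins 54 mm behind the grasp point. The pads swing forward as they close: fully open they stand 13 mm farther back than shut.
Start: joints at [81.371, 28.699, -24.465, 88.831, 12.651, 65.22, -12.049], TCP at [0.261, -0.595, 0.242] pointing down, gripper open.
Joint ranges: [-164.97, 164.97], [-17.58, 116.51], [-87.97, 89.64], [11.32, 138.91], [-80.73, 260.73], [10.89, 115.49], [-147.41, 147.41]. Speed limits (degrees/s): [147.25, 147.25, 180, 180, 180, 180, 180].

### API

Orientations are given as [roll, pitch, yaw] about the fixed x, y, z axes, in that order (R = Rz(yaw) Ry(pitch) Rx(roll)).
In Python, from station import bot gives the robot as it stands. The module is installed in compiled form; this text tells all that it offers.
- The arm moves only by the tool jog_arm, never from a script. Its argument "deltas" is a list of rows, each an object with "dp": the shift along the tool's x, y, z in shares of 750 mm (1.0 is 750 mm), a list of three; "delta_rot": the turn, a rotation vector about the tool's x, y, z in shares of 180 degrees (1.0 is 180 degrees), a list of three. In form: [{"dp": [x, y, z], "delta_rot": [wx, wy, wz]}, ...]. A call has 1 to 20 rows; each row is the pose to reach, as a shift and turn from the pose commanded when the call began, along the tool's axes at that moment; what a row does not reach only later rows make up. A row lasts 1/10 s, in which the tool goes at most 50 mm and 8.59 degrees, less where a joint would pass 70% of its speed; a pose out of reach is approached as far as the arm can. Shift and turn numbers lie between -1 and 1, and a call with a number outside is refused. A call with a gripper value outside its range is refused whole. "gripper" is the closure, from 0 (fully open) to 1 (shut), set as the call begins (left out, the last holds). The fingers move at their own pace and stop on an object; "grip_force" is the grip in N (left out, the last holds). Time passes only in rows, so rows that repeat a pose let the fingers close. It gives the time, the measured TCP pose, the force, the opening and the grip force at its end, in the units of the state.
- bot.read_state(): the state, without advancing time (a new reading comes with each control period).
- bot.read_camera(name): name is "scene" or "top"; returns a dict with "image" (480x640x3 uint8, red, green, blue), "range_z" (480x640 float32, m along the optical axis (not along the pixel's ray), 0 where there is no reading), "fov_y" (degrees; the focal length in pixels is half the picture's height over the tangent of half this angle, whatever the lens; pixels are square), "cx", "cy" (the principal point, pixels), "extrinsics" (4x4, takes a point from camera to world coordinates). Camera axes: x right, y down, z forward; pixel columns grow to the right and rows downward; lengths in m; the calibration is good to about 2 mm. A picture is of the moment at which its call begins.
- bot.hand_in(): hands the job in; it is judged then, once.
Trained networks look in a picture, given as the dict that the camera call returned (one of the last four; its "shot" number tells which), for a name from the list of things; names that differ only in an ending like _2 or _b are one class to them, and where a whole thing is asked for, a point or a joint stands for the part that bears it (a point fixed in the world has none). Each returns a list of dicts, best first, with "score" (0 to 1); they miss things now and then, are a little off and sometimes report something else, mostly with a low value. They report only what shows in the picture. A call takes as long as a camera call. They do not tell look-alikes from the thing itself.
- bot.recognise(target, picture): "point" ([column, row] in pixels, amid what is visible of it).
- bot.trace(target, picture): "pixels" (480x640 bool, what is visible of it) and "point" ([column, row] in pixels, amid what is visible of it).
The state is a dict: "time": time; "qpos": joint angles; "dq": joint speeds; "joint_torque": joint torques, N m; "tool_pos": TCP position; "tool_rot": TCP orientation; "contact_force": force on the tool from outside, world axes, zero at the start; "ft_torque": the same for the moment, N m; "width": finger opening in m; "finger_force": force on a finger pad.
Only numpy, scipy, OpenCV 4.12 (cv2) and the standard library are available. Lean on these libraries where they do the work, as an engineer would, in place of code of your own. Each camera call takes 0.05 s, during which the arm holds its last target. There are 200 camera calls.

## Working session

There is one attempt and no reset: what is moved stays moved. The work goes in short steps, Python scripts to look and compute and a tool call to move; the robot and the scene stay as the last step left them, time stands still between calls to the robot, and variables do not carry over. Pictures are saved under pics/ and viewed, at most 10 in all, crops included, and the job is handed in when it is done.

Besides the shell and the picture viewer there is one more tool, called in YAML: its name, and indented under it one key for each argument. jog_arm: Moves the arm, as the interface text tells. Its arguments: {"type":"object","properties":{"deltas":{"type":"array"},"gripper":{"type":"number"},"grip_force":{"type":"number"}},"required":["deltas"]}

```bash
mkdir -p pics; cat > h.py <<'E'
import numpy as np, cv2
from scipy.spatial.transform import Rotation as Ro
from station import bot
def cloud(p):
    f=240/np.tan(np.radians(p['fov_y'])/2); z=p['range_z']
    v,u=np.mgrid[:480,:640]
    c=np.stack([(u-p['cx'])*z/f,(v-p['cy'])*z/f,z],-1)
    E=np.array(p['extrinsics']); w=c@E[:3,:3].T+E[:3,3]; w[z<=0]=np.nan
    return w
def save(p,n,crop=None,k=1):
    im=p['image'][:,:,::-1]
    if crop: a,b,c,d=crop; im=im[b:d,a:c]
    cv2.imwrite('pics/'+n,cv2.resize(im,None,fx=k,fy=k,interpolation=cv2.INTER_CUBIC))
def pix(p,w):
    E=np.array(p['extrinsics']); c=E[:3,:3].T@(np.array(w)-E[:3,3]); f=240/np.tan(np.radians(p['fov_y'])/2)
    return c[:2]/c[2]*f+[p['cx'],p['cy']]
def R(): return Ro.from_euler('xyz',bot.read_state()['tool_rot'],degrees=True)
E
python3 - <<'E'
from h import *
s=bot.read_state(); print({k:np.round(v,3) for k,v in s.items()}, bot.tip_reach)
for n in ['scene','top']:
    p=bot.read_camera(n); save(p,n+'0.png'); W=cloud(p)
    print(n,np.round(p['extrinsics'],3).tolist(),p['fov_y'])
    for t in ['tray','tray_grip','tray_lip','lump0','scale','bowl','stand','jar','cap','jar2']:
        for d in bot.trace(t,p)[:5]:
            m=d['pixels']; w=W[m]; w=w[~np.isnan(w[:,0])]
            if len(w)<5: continue
            print(n,t,round(d['score'],2),np.round(d['point']),m.sum(),np.round(np.percentile(w,[2,50,98],axis=0),3).tolist())
E
```

```text
{'time': np.float64(0.0), 'qpos': array([ 81.371,  28.755, -24.453,  88.89 ,  12.653,  65.219, -12.05 ]), 'dq': array([-0.041,  0.042, -0.011, -0.022,  0.059, -0.033,  0.134]), 'joint_torque': array([-0.0000e+00, -5.6951e+01, -5.8160e+00, -2.8094e+01,  1.1000e-02,
        1.2000e-02,  0.0000e+00]), 'tool_pos': array([ 0.261, -0.595,  0.241]), 'tool_rot': array([-1.7989e+02, -3.0000e-03,  2.3711e+01]), 'contact_force': array([0.124, 0.196, 0.397]), 'ft_torque': array([ 0.014, -0.038, -0.024]), 'finger_force': np.float64(0.0), 'width': np.float64(0.085)} 0.011
scene [[-0.815, 0.376, -0.44, 1.146], [0.579, 0.539, -0.612, 0.794], [0.007, -0.753, -0.657, 1.034], [0.0, 0.0, 0.0, 1.0]] 49.507453088650855
scene tray 0.86 [361. 211.] 1271 [[0.189, -0.287, 0.001], [0.28, -0.221, 0.007], [0.362, -0.144, 0.031]]
scene tray 0.65 [409. 339.] 2319 [[0.48, 0.208, 0.05], [0.536, 0.288, 0.056], [0.594, 0.416, 0.079]]
scene tray 0.57 [513. 318.] 2538 [[0.184, 0.243, 0.001], [0.237, 0.36, 0.007], [0.299, 0.44, 0.03]]
scene tray_grip 0.91 [411. 340.] 2535 [[0.479, 0.207, 0.047], [0.536, 0.292, 0.056], [0
[... 3771 characters left out ...]
tand 0.75 [417. 242.] 1352 [[0.474, -0.41, 0.004], [0.508, -0.307, 0.033], [0.575, -0.207, 0.043]]
top stand 0.69 [244. 142.] 955 [[0.732, 0.133, 0.0], [0.777, 0.173, 0.059], [0.813, 0.213, 0.144]]
top jar 0.76 [430. 244.] 265 [[0.488, -0.388, 0.034], [0.498, -0.341, 0.073], [0.55, -0.33, 0.085]]
top jar 0.65 [399. 234.] 708 [[0.495, -0.285, 0.03], [0.521, -0.25, 0.099], [0.559, -0.222, 0.111]]
top cap 0.72 [442. 232.] 407 [[0.495, -0.39, 0.089], [0.521, -0.363, 0.104], [0.549, -0.337, 0.112]]
top jar2 0.76 [430. 244.] 265 [[0.488, -0.388, 0.034], [0.498, -0.341, 0.073], [0.55, -0.33, 0.085]]
top jar2 0.65 [399. 234.] 708 [[0.495, -0.285, 0.03], [0.521, -0.25, 0.099], [0.559, -0.222, 0.111]]
```

View pics/scene0.png

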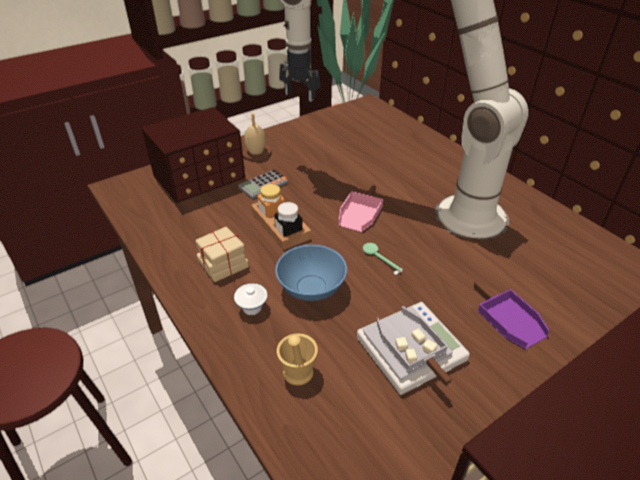

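View pics/top0.png

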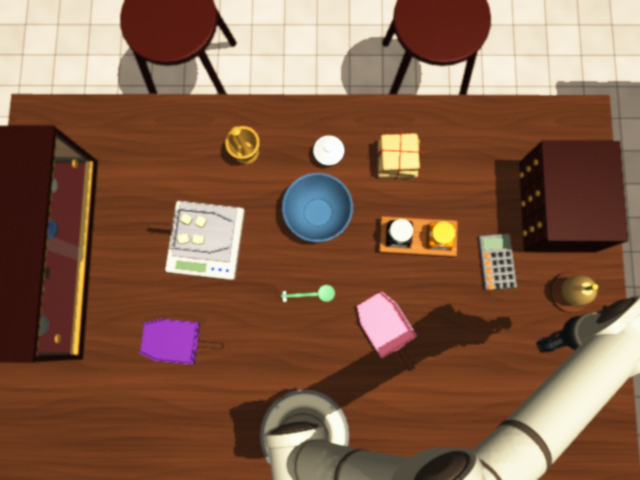

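```bash
python3 - <<'E'
from h import *
p=bot.read_camera('top'); s=bot.read_camera('scene')
a=p['image'][190:300,150:260,::-1]; b=p['image'][195:285,370:480,::-1]
a=cv2.resize(a,(400,400),interpolation=2); b=cv2.resize(b,(489,400),interpolation=2)[:,:400]
cv2.imwrite('pics/crop1.png',np.hstack([a,b]))
for n,q in [('top',p),('scene',s)]:
    W=cloud(q)
    # handle: z ~0.06-0.08, y>0.36
    m=(W[...,2]>.062)&(W[...,2]<.085)&(W[...,1]>.34)&(W[...,1]<.46)&(W[...,0]>.45)&(W[...,0]<.62)
    w=W[m]; print(n,'handle',m.sum(),np.round(np.percentile(w,[0,3,50,97,100],axis=0),4).tolist())
    for y in np.arange(.34,.43,.01):
        k=w[abs(w[:,1]-y)<.005]
        if len(k): print(round(y,3),len(k),np.round([k[:,0].min(),np.median(k[:,0]),k[:,0].max(),np.median(k[:,2])],4))
    # rims of tray walls
    for (x0,x1,y0,y1,z0,z1,l) in [(.46,.62,.19,.36,.070,.082,'wall'),(.48,.72,-.16,.08,.066,.08,'bowlrim'),(.48,.57,-.41,-.31,.108,.125,'cap'),(.48,.57,-.41,-.31,.095,.125,'cap'),(.48,.57,-.31,-.2,.098,.12,'lid2'),(.46,.58,-.42,-.2,.03,.039,'stand'),(.40,.63,.17,.38,.045,.051,'plat')]:
        m=(W[...,0]>x0)&(W[...,0]<x1)&(W[...,1]>y0)&(W[...,1]<y1)&(W[...,2]>z0)&(W[...,2]<z1)
        w=W[m]; 
        if len(w)>3: print(l,len(w),np.round(np.percentile(w,[0,2,50,98,100],axis=0),4).tolist(),cv2.minAreaRect(w[:,:2].astype(np.float32)))
E
```

```text
top handle 260 [[0.4821, 0.34, 0.0622], [0.4848, 0.3418, 0.063], [0.5401, 0.3609, 0.0712], [0.5834, 0.4154, 0.0792], [0.5906, 0.4202, 0.0828]]
0.34 33 [0.4821 0.572  0.5906 0.0739]
0.35 82 [0.4833 0.5308 0.5865 0.0715]
0.36 25 [0.4888 0.537  0.5467 0.0713]
0.37 22 [0.5315 0.5398 0.547  0.0712]
0.38 22 [0.5325 0.5405 0.5497 0.0697]
0.39 23 [0.5339 0.5398 0.5488 0.0715]
0.4 22 [0.5355 0.5435 0.5507 0.07  ]
0.41 20 [0.5368 0.5429 0.5516 0.0707]
0.42 11 [0.5366 0.5443 0.5505 0.0724]
wall 340 [[0.4741, 0.1978, 0.0701], [0.4755, 0.2071, 0.0701], [0.5474, 0.3161, 0.0733], [0.5896, 0.3548, 0.0804], [0.5922, 0.3597, 0.082]] ((0.5318803787231445, 0.28049612045288086), (0.15977607667446136, 0.11102653294801712), 84.65800476074219)
bowlrim 542 [[0.5028, -0.1267, 0.066], [0.5058, -0.1243, 0.0663], [0.6119, -0.0316, 0.0721], [0.687, 0.0572, 0.079], [0.6898, 0.0598, 0.08]] ((0.5963114500045776, -0.033445805311203), (0.18709580600261688, 0.18627206981182098), 0.6613287925720215)
cap 56 [[0.4935, -0.3904, 0.108], [0.496, -0.3874, 0.108], [0.5238, -0.3598, 0.109], [0.5491, -0.3383, 0.1134], [0.5497, -
[... 2633 characters left out ...]
[0.5066, -0.2775, 0.0994], [0.5331, -0.2472, 0.107], [0.5595, -0.2223, 0.1113], [0.5617, -0.2198, 0.1131]] ((0.53272545337677, -0.2510542571544647), (0.05796981230378151, 0.06104346364736557), 3.7275795936584473)
stand 421 [[0.4842, -0.4134, 0.03], [0.4875, -0.4054, 0.0311], [0.5614, -0.254, 0.0361], [0.5787, -0.2018, 0.0389], [0.58, -0.2002, 0.039]] ((0.530977189540863, -0.306257039308548), (0.21330659091472626, 0.09554591029882431), 89.05166625976562)
plat 817 [[0.4518, 0.1898, 0.045], [0.4591, 0.196, 0.0458], [0.589, 0.2726, 0.0493], [0.6141, 0.3605, 0.0509], [0.6188, 0.3649, 0.051]] ((0.5350669622421265, 0.27777427434921265), (0.16182206571102142, 0.15312494337558746), 83.43692016601562)
```

View pics/crop1.png

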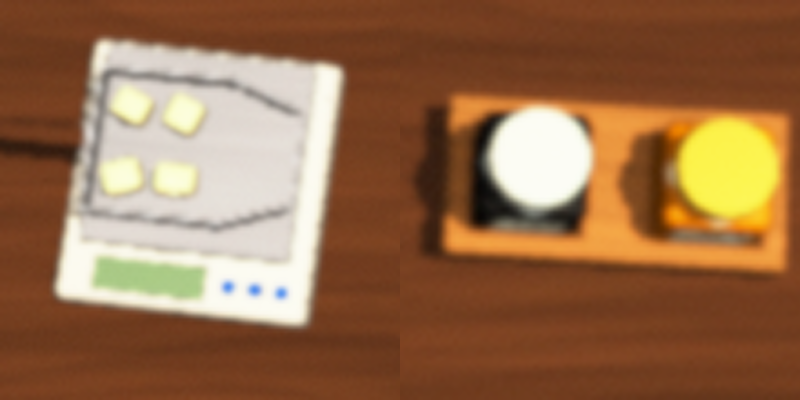

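The tray to use is the steel one on the scale (top 206,232), which holds the four lumps. The pink tray (386,325) and the purple one (172,342) are decoys. The gold cap is at top (442,232), and the white-lidded sesame jar is at (399,234). The crop confirms both choices.

```bash
cat >> h.py <<'E'
def rows(tg):
    s=bot.read_state(); R0=R(); p0=np.array(s['tool_pos'])
    for p,r in tg:
        print('dp',np.round(R0.inv().apply(np.array(p)-p0)*1000,1).tolist(),'rot',np.round((R0.inv()*r).as_rotvec(degrees=True),1).tolist())
def tool(yaw,b=0): return Ro.from_euler('xyz',[180,0,yaw],degrees=True)*Ro.from_euler('y',b,degrees=True)
TD=np.array([-.105,-.994,0])/np.hypot(.105,.994); O=np.array([.532,.277,.048])
def traytcp(o,b,back=.120):  # TCP for grip at tray x=-back, lean b
    r=tool(84,b); return np.array(o)-back*TD+[0,0,.014]+.008*r.apply([0,0,1]),r
E
python3 - <<'E'
from h import *
g,r=traytcp(O,-25)
pre=g-.09*r.apply([0,0,1])
print(g,pre)
rows([((.45,-.40,.3),tool(40)),((.57,-.1,.3),tool(55)),((.58,.2,.3),tool(70)),((pre[0],pre[1],.25),tool(84,-12)),(pre,r)])
E
```

```text
[0.54425251 0.39297362 0.05474954] [0.54822832 0.4308009  0.13631724]
dp [251.2, -102.8, -57.7] rot [0.0, -0.0, -16.3]
dp [481.7, -329.3, -57.7] rot [0.0, -0.0, -31.3]
dp [611.4, -599.9, -57.7] rot [0.0, -0.0, -46.3]
dp [675.2, -824.0, -7.7] rot [-6.3, -10.9, -60.1]
dp [675.1, -824.0, 106.0] rot [-13.1, -22.6, -59.3]
```

Careful with the scale: shifts go in shares of 750 mm and turns go in shares of 180 degrees. That gives: 482 mm / 750 = 0.6427, -329 mm / 750 = -0.4387, -31 degrees / 180 = -0.1722.

jog_arm:
  deltas:
    - {"dp": [0.08,-0.0333,-0.04],"delta_rot": [0,0,-0.0222]}
    - {"dp": [0.1333,-0.0547,-0.076],"delta_rot": [0,0,-0.0333]}
    - {"dp": [0.3347,-0.1373,-0.076],"delta_rot": [0,0,-0.0889]}
    - {"dp": [0.3347,-0.1373,-0.076],"delta_rot": [0,0,-0.0889]}
    - {"dp": [0.3347,-0.1373,-0.076],"delta_rot": [0,0,-0.0889]}
    - {"dp": [0.3347,-0.1373,-0.076],"delta_rot": [0,0,-0.0889]}
    - {"dp": [0.6427,-0.4387,-0.076],"delta_rot": [0,0,-0.1722]}
    - {"dp": [0.6427,-0.4387,-0.076],"delta_rot": [0,0,-0.1722]}
    - {"dp": [0.6427,-0.4387,-0.076],"delta_rot": [0,0,-0.1722]}
    - {"dp": [0.6427,-0.4387,-0.076],"delta_rot": [0,0,-0.1722]}
    - {"dp": [0.6427,-0.4387,-0.076],"delta_rot": [0,0,-0.1722]}
    - {"dp": [0.6427,-0.4387,-0.076],"delta_rot": [0,0,-0.1722]}
    - {"dp": [0.6427,-0.4387,-0.076],"delta_rot": [0,0,-0.1722]}
    - {"dp": [0.6427,-0.4387,-0.076],"delta_rot": [0,0,-0.1722]}
  gripper: 0

```text
time: 2.6
tool_pos: [0.5717, -0.0942, 0.2999]
tool_rot: [180.0, -0.2, 55.2]
contact_force: [-0.5, -0.3, 1.2]
width: 0.0855
finger_force: 0.0
```

```bash
python3 - <<'E'
from h import *
print(bot.read_state()['qpos'])
g,r=traytcp(O,-25)
pre=g-.09*r.apply([0,0,1])
rows([((.58,.2,.3),tool(70)),((pre[0],pre[1],.25),tool(84,-12)),(pre,r)])
E
```

```text
[ 40.39540751  21.71543309 -43.26765888  95.11133943  15.58725485
  69.33586726 -41.18373896]
dp [246.3, -161.1, 0.6] rot [0.0, -0.2, -14.8]
dp [417.5, -318.9, 51.1] rot [-3.0, -11.9, -28.7]
dp [417.2, -318.9, 164.8] rot [-6.2, -24.6, -28.4]
```

Converted, 417 mm / 750 = 0.556, 246 mm / 750 = 0.328, -28.7 degrees / 180 = -0.1594.

jog_arm:
  deltas:
    - {"dp": [0.328,-0.2147,0.0013],"delta_rot": [0,0,-0.0833]}
    - {"dp": [0.328,-0.2147,0.0013],"delta_rot": [0,0,-0.0833]}
    - {"dp": [0.328,-0.2147,0.0013],"delta_rot": [0,0,-0.0833]}
    - {"dp": [0.328,-0.2147,0.0013],"delta_rot": [0,0,-0.0833]}
    - {"dp": [0.328,-0.2147,0.0013],"delta_rot": [0,0,-0.0833]}
    - {"dp": [0.328,-0.2147,0.0013],"delta_rot": [0,0,-0.0833]}
    - {"dp": [0.556,-0.4253,0.068],"delta_rot": [-0.0167,-0.0661,-0.1594]}
    - {"dp": [0.556,-0.4253,0.068],"delta_rot": [-0.0167,-0.0661,-0.1594]}
    - {"dp": [0.556,-0.4253,0.068],"delta_rot": [-0.0167,-0.0661,-0.1594]}
    - {"dp": [0.556,-0.4253,0.068],"delta_rot": [-0.0167,-0.0661,-0.1594]}
    - {"dp": [0.556,-0.4253,0.068],"delta_rot": [-0.0167,-0.0661,-0.1594]}
    - {"dp": [0.556,-0.4253,0.22],"delta_rot": [-0.0344,-0.1367,-0.1578]}
    - {"dp": [0.556,-0.4253,0.22],"delta_rot": [-0.0344,-0.1367,-0.1578]}
    - {"dp": [0.556,-0.4253,0.22],"delta_rot": [-0.0344,-0.1367,-0.1578]}
    - {"dp": [0.556,-0.4253,0.22],"delta_rot": [-0.0344,-0.1367,-0.1578]}
    - {"dp": [0.556,-0.4253,0.22],"delta_rot": [-0.0344,-0.1367,-0.1578]}

```text
time: 4.2
tool_pos: [0.5532, 0.4237, 0.1374]
tool_rot: [179.9, 24.9, 83.4]
contact_force: [0.4, -0.5, 1.0]
width: 0.0854
finger_force: 0.0
```

```bash
python3 - <<'E'
from h import *
print(bot.read_state()['qpos'])
g,r=traytcp(O,-25)
rows([(g-.03*r.apply([0,0,1]),r),(g,r)])
E
```

```text
[-27.29676965  55.66099405 -38.55311541  66.45800155  41.19326651
  92.27261685 -73.12023333]
dp [6.2, -5.5, 58.3] rot [-0.2, -0.1, -0.6]
dp [6.2, -5.4, 88.3] rot [-0.2, -0.1, -0.6]
```

Converted, 58 mm / 750 = 0.0773, 40 mm / 750 = 0.0533.

jog_arm:
  deltas:
    - {"dp": [0.008,-0.0067,0.0267],"delta_rot": [0,0,0]}
    - {"dp": [0.008,-0.0067,0.0533],"delta_rot": [0,0,0]}
    - {"dp": [0.008,-0.0067,0.0773],"delta_rot": [0,0,0]}
    - {"dp": [0.008,-0.0067,0.0773],"delta_rot": [0,0,0]}

```text
time: 4.6
tool_pos: [0.5458, 0.4032, 0.0807]
tool_rot: [180.0, 25.1, 83.3]
contact_force: [0.9, -0.8, 0.1]
width: 0.0854
finger_force: 0.0
```

```bash
python3 - <<'E'
from h import *
g,r=traytcp(O,-25)
rows([(g,r)])
p=bot.read_camera('scene'); a=[int(v) for v in pix(p,[.54,.38,.08])]; print(a)
save(p,'pre.png',(a[0]-70,a[1]-70,a[0]+70,a[1]+70),4)
E
```

```text
dp [1.7, -0.4, 27.9] rot [-0.3, 0.1, -0.6]
[437, 362]
```

View pics/pre.png

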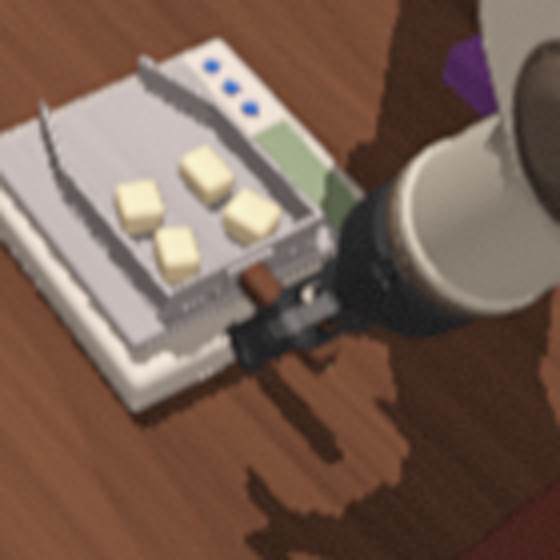

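The open gripper straddles the dark handle (crop about 260,285) behind the back wall, with the four lumps on the tray. I'll go down and close.

Converted, 28 mm / 750 = 0.0373, 14 mm / 750 = 0.0187.

jog_arm:
  deltas:
    - {"dp": [0.0027,0,0.0187],"delta_rot": [0,0,0]}
    - {"dp": [0.0027,0,0.0373],"delta_rot": [0,0,0]}
    - {"dp": [0.0027,0,0.0373],"delta_rot": [0,0,0]}
    - {"dp": [0.0027,0,0.0373],"delta_rot": [0,0,0]}

```text
time: 5.05
tool_pos: [0.5422, 0.3956, 0.0523]
tool_rot: [-179.8, 25.2, 83.6]
contact_force: [0.0, 0.5, 0.4]
width: 0.0855
finger_force: 0.0
```

jog_arm:
  deltas:
    - {"dp": [0,0,0],"delta_rot": [0,0,0]}
    - {"dp": [0,0,0],"delta_rot": [0,0,0]}
    - {"dp": [0,0,0],"delta_rot": [0,0,0]}
    - {"dp": [0,0,0],"delta_rot": [0,0,0]}
    - {"dp": [0,0,0],"delta_rot": [0,0,0]}
    - {"dp": [0,0,0],"delta_rot": [0,0,0]}
    - {"dp": [0,0,0],"delta_rot": [0,0,0]}
    - {"dp": [0,0,0],"delta_rot": [0,0,0]}
    - {"dp": [0,0,0],"delta_rot": [0,0,0]}
    - {"dp": [0,0,0],"delta_rot": [0,0,0]}
  gripper: 1
  grip_force: 100

```text
time: 6.05
tool_pos: [0.5428, 0.3962, 0.0535]
tool_rot: [-179.9, 25.1, 83.6]
contact_force: [1.4, 0.8, 4.2]
width: 0.0143
finger_force: 97.8
```

```bash
python3 - <<'E'
from h import *
s=bot.read_state(); p=np.array(s['tool_pos']); np.save('grip.npy',np.r_[p,s['tool_rot']])
print(p,s['tool_rot'],s['width'],s['finger_force'],s['contact_force'],s['time'])
up=p+[0,0,.09]
rows([(up,R())])
E
```

```text
[0.54280669 0.39623614 0.05348415] [-179.90790563   25.08482848   83.58565001] 0.014289732443299018 97.77302026748657 [1.43295903 0.8126758  4.17242988] 6.05
dp [-38.2, -0.1, -81.5] rot [0.0, 0.0, 0.0]
```

Converted, -82 mm / 750 = -0.1093, -68 mm / 750 = -0.0907.

jog_arm:
  deltas:
    - {"dp": [-0.0053,0,-0.0107],"delta_rot": [0,0,0]}
    - {"dp": [-0.0133,0,-0.0293],"delta_rot": [0,0,0]}
    - {"dp": [-0.024,0,-0.0507],"delta_rot": [0,0,0]}
    - {"dp": [-0.0333,0,-0.072],"delta_rot": [0,0,0]}
    - {"dp": [-0.0427,0,-0.0907],"delta_rot": [0,0,0]}
    - {"dp": [-0.0507,0,-0.1093],"delta_rot": [0,0,0]}
    - {"dp": [-0.0507,0,-0.1093],"delta_rot": [0,0,0]}

```text
time: 6.75
tool_pos: [0.5438, 0.3977, 0.147]
tool_rot: [179.9, 24.9, 83.5]
contact_force: [0.6, 0.3, -3.4]
width: 0.0144
finger_force: 97.8
```

```bash
cat >> h.py <<'E'
def TM(r,p): M=np.eye(4); M[:3,:3]=r.as_matrix(); M[:3,3]=p; return M
def trayR(th): # nose-down th deg
    b=np.column_stack([TD,np.cross([0,0,1],TD),[0,0,1]])
    return Ro.from_matrix(b)*Ro.from_euler('y',th,degrees=True)
def pour(lip,th):
    g=np.load('grip.npy'); G=TM(Ro.from_euler('xyz',g[3:],degrees=True),g[:3])
    X=np.linalg.inv(TM(trayR(0),O))@G
    r=trayR(th); o=np.array(lip)-r.apply([.075,0,.003])
    M=TM(r,o)@X; return M[:3,3],Ro.from_matrix(M[:3,:3])
E
python3 - <<'E'
from h import *
p=bot.read_camera('scene'); W=cloud(p)
m=(W[...,2]>.10)&(W[...,2]<.19)&(W[...,1]>.19)&(W[...,1]<.36)&(W[...,0]>.45)&(W[...,0]<.62)
w=W[m]; w=w[w[:,2]<.15]
A=np.c_[w[:,:2],np.ones(len(w))]; k=np.linalg.lstsq(A,w[:,2],rcond=None)[0]
print(len(w),'slopes',k,np.percentile(w[:,2],[5,50,95]))
L=np.array([.601,-.002,0])
rows([pour(L+[-.02,.1,.17],0),pour(L+[0,0,.15],0),pour(L+[0,0,.12],15),pour(L+[0,0,.11],30)])
E
```

```text
1313 slopes [-4.76567339e-05  1.05776435e-02  1.42509680e-01] [0.14221415 0.14522398 0.14873607]
dp [-100.7, 67.9, 16.8] rot [0.1, -0.1, -0.0]
dp [-180.3, 99.0, 75.9] rot [0.1, -0.1, -0.0]
dp [-195.5, 99.0, 60.6] rot [0.2, 14.9, -0.1]
dp [-229.2, 99.2, 35.8] rot [0.3, 29.9, -0.1]
```

Converted, -229 mm / 750 = -0.3053, -195 mm / 750 = -0.26, 30 degrees / 180 = 0.1667.

jog_arm:
  deltas:
    - {"dp": [-0.0133,0.0093,0.0027],"delta_rot": [0,0,0]}
    - {"dp": [-0.04,0.0267,0.0067],"delta_rot": [0,0,0]}
    - {"dp": [-0.0733,0.0493,0.012],"delta_rot": [0,0,0]}
    - {"dp": [-0.1067,0.072,0.0187],"delta_rot": [0,0,0]}
    - {"dp": [-0.1347,0.0907,0.0267],"delta_rot": [0,0,0]}
    - {"dp": [-0.1693,0.104,0.0493],"delta_rot": [0,0,0]}
    - {"dp": [-0.2,0.116,0.072],"delta_rot": [0,0,0]}
    - {"dp": [-0.2267,0.1267,0.092],"delta_rot": [0,0,0]}
    - {"dp": [-0.24,0.132,0.1013],"delta_rot": [0,0,0]}
    - {"dp": [-0.2453,0.132,0.096],"delta_rot": [0,0.0222,0]}
    - {"dp": [-0.252,0.132,0.0893],"delta_rot": [0,0.05,0]}
    - {"dp": [-0.26,0.132,0.0813],"delta_rot": [0,0.0833,0]}
    - {"dp": [-0.2747,0.132,0.0693],"delta_rot": [0,0.1111,0]}
    - {"dp": [-0.2893,0.132,0.0587],"delta_rot": [0,0.1389,0]}
    - {"dp": [-0.3053,0.132,0.048],"delta_rot": [0,0.1667,0]}
    - {"dp": [-0.3053,0.132,0.048],"delta_rot": [0,0.1667,0]}

```text
time: 8.4
tool_pos: [0.6179, 0.1577, 0.2083]
tool_rot: [-180.0, -4.8, 83.1]
contact_force: [0.3, -1.9, -3.6]
width: 0.0146
finger_force: 97.6
```

```bash
python3 - <<'E'
from h import *
print(bot.read_state()['qpos'])
p=bot.read_camera('scene'); save(p,'pour1.png',(230,180,470,360),3)
L=np.array([.601,-.002,0])
rows([pour(L+[0,0,.105],t) for t in (30,35,40,45,50,55,60)])
E
```

```text
[ 21.86535818  36.22315771 -52.08892659  93.50155087  26.90795067
  62.40127649 -43.15058218]
dp [4.2, -0.6, 3.5] rot [0.2, 0.2, -0.4]
dp [-3.9, -0.5, -11.5] rot [0.2, 5.2, -0.4]
dp [-13.3, -0.4, -25.6] rot [0.3, 10.2, -0.4]
dp [-23.9, -0.3, -38.9] rot [0.3, 15.2, -0.4]
dp [-35.6, -0.2, -51.3] rot [0.4, 20.2, -0.4]
dp [-48.3, 0.0, -62.5] rot [0.4, 25.2, -0.5]
dp [-61.9, 0.2, -72.6] rot [0.5, 30.2, -0.5]
```

View pics/pour1.png

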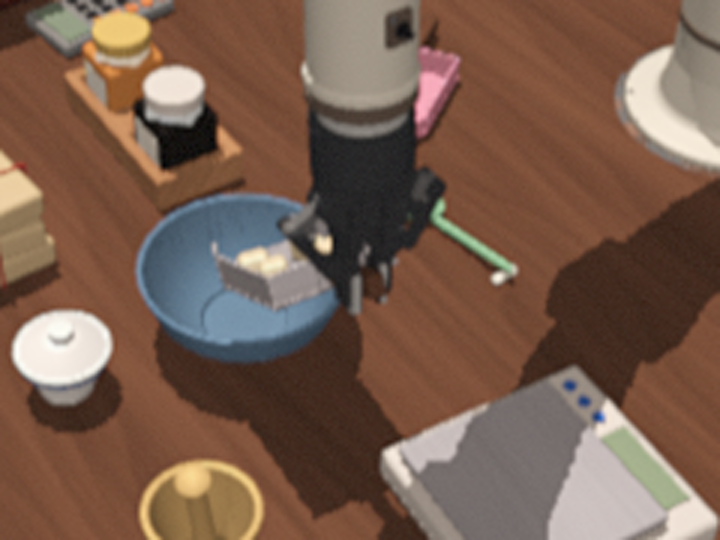

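The tray is tipped over the bowl, with its lip around crop (230,260) and the lumps starting to slide. I'll keep tipping.

Converted, -62 mm / 750 = -0.0827, -57 mm / 750 = -0.076, 25 degrees / 180 = 0.1389.

jog_arm:
  deltas:
    - {"dp": [0.0013,0,-0.0053],"delta_rot": [0,0.0139,0]}
    - {"dp": [-0.0053,0,-0.0147],"delta_rot": [0,0.0278,0]}
    - {"dp": [-0.012,0,-0.0253],"delta_rot": [0,0.0417,0]}
    - {"dp": [-0.0173,0,-0.0347],"delta_rot": [0,0.0556,0]}
    - {"dp": [-0.0173,0,-0.0347],"delta_rot": [0,0.0556,0]}
    - {"dp": [-0.0253,0,-0.0427],"delta_rot": [0,0.0694,0]}
    - {"dp": [-0.032,0,-0.052],"delta_rot": [0,0.0833,0]}
    - {"dp": [-0.032,0,-0.052],"delta_rot": [0,0.0833,0]}
    - {"dp": [-0.04,0,-0.06],"delta_rot": [0,0.0972,0]}
    - {"dp": [-0.048,0,-0.068],"delta_rot": [0,0.1111,0]}
    - {"dp": [-0.048,0,-0.068],"delta_rot": [0,0.1111,0]}
    - {"dp": [-0.056,0,-0.076],"delta_rot": [0,0.125,0]}
    - {"dp": [-0.064,0,-0.0827],"delta_rot": [0,0.1389,0]}
    - {"dp": [-0.064,0,-0.0827],"delta_rot": [0,0.1389,0]}
    - {"dp": [-0.064,0,-0.0827],"delta_rot": [0,0.1389,0]}
    - {"dp": [-0.064,0,-0.0827],"delta_rot": [0,0.1389,0]}

```text
time: 10.05
tool_pos: [0.6098, 0.1133, 0.2655]
tool_rot: [-179.9, -29.8, 83.6]
contact_force: [-0.4, 0.1, -2.1]
width: 0.0147
finger_force: 97.9
```

```bash
python3 - <<'E'
from h import *
print(bot.read_state()['qpos'])
for n in ('scene','top'):
    p=bot.read_camera(n); W=cloud(p)
    if n=='scene': save(p,'pour2.png',(230,180,470,360),3)
    for t in ('lump0','bowl'):
        for d in bot.trace(t,p)[:6]:
            print(n,t,round(d['score'],2),np.round(d['point']),d['pixels'].sum(),np.round(np.nanmedian(W[d['pixels']],0),3))
L=np.array([.601,-.002,0])
rows([pour(L+[0,0,.105],t) for t in (60,66)]+[pour(L+[0,0.03,.15],30),pour(L+[0,.1,.18],0)])
E
```

```text
[ 49.78523475  39.97730862 -68.11477505  97.58091602   9.61228532
  56.21021908 -20.64143125]
scene lump0 0.6 [319. 278.] 105 [ 0.586 -0.018  0.029]
scene lump0 0.56 [312. 274.] 73 [ 0.584 -0.046  0.029]
scene lump0 0.48 [305. 285.] 66 [ 0.62  -0.038  0.027]
scene lump0 0.38 [304. 291.] 44 [ 0.629 -0.002  0.036]
scene bowl 0.94 [302. 274.] 2121 [ 0.602 -0.047  0.045]
scene bowl 0.27 [272. 204.] 374 [ 0.547 -0.335  0.071]
top lump0 0.68 [325. 218.] 104 [ 0.573 -0.051  0.027]
top lump0 0.38 [309. 204.] 66 [ 0.621 -0.009  0.031]
top lump0 0.29 [398. 157.] 1789 [ 0.738 -0.253  0.081]
top lump0 0.28 [443. 233.] 413 [ 0.521 -0.363  0.104]
top bowl 0.71 [433. 243.] 329 [ 0.499 -0.343  0.073]
top bowl 0.6 [316. 226.] 1435 [ 0.556 -0.029  0.02 ]
dp [-11.7, 1.0, -17.5] rot [0.4, 5.0, -0.0]
dp [-23.1, 1.1, -34.4] rot [0.4, 11.0, -0.0]
dp [64.1, -2.7, 55.3] rot [0.2, -25.0, 0.0]
dp [114.7, -10.6, 161.7] rot [-0.0, -55.0, 0.0]
```

View pics/pour2.png

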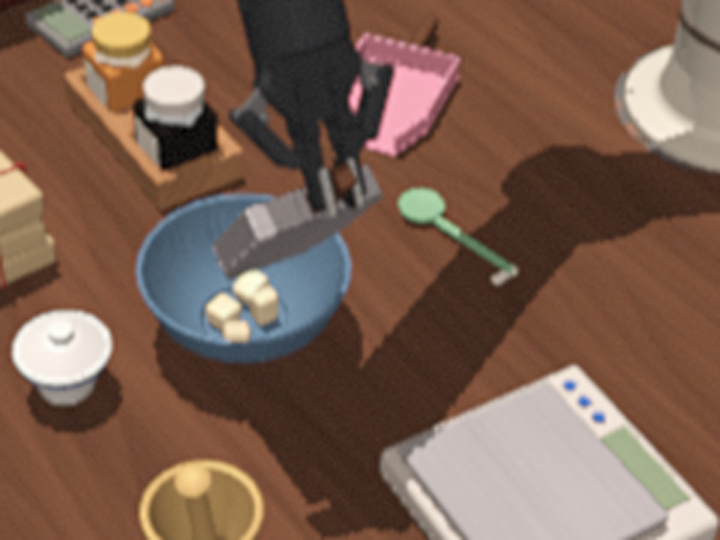

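All four lumps lie in the bowl (crop 250,288; 263,303; 222,312; 235,330) and the tray is empty. I'll level it and take it back.

Converted, 162 mm / 750 = 0.216, 134 mm / 750 = 0.1787, -55 degrees / 180 = -0.3056.

jog_arm:
  deltas:
    - {"dp": [0.016,0,0.0107],"delta_rot": [0,-0.0222,0]}
    - {"dp": [0.04,-0.0013,0.0293],"delta_rot": [0,-0.0611,0]}
    - {"dp": [0.064,-0.0027,0.0533],"delta_rot": [0,-0.1,0]}
    - {"dp": [0.0853,-0.004,0.0733],"delta_rot": [0,-0.1389,0]}
    - {"dp": [0.1013,-0.0067,0.1067],"delta_rot": [0,-0.1778,0]}
    - {"dp": [0.1187,-0.0093,0.1427],"delta_rot": [0,-0.2167,0]}
    - {"dp": [0.136,-0.012,0.1787],"delta_rot": [0,-0.2611,0]}
    - {"dp": [0.1533,-0.0147,0.216],"delta_rot": [0,-0.3056,0]}
    - {"dp": [0.1533,-0.0147,0.216],"delta_rot": [0,-0.3056,0]}
    - {"dp": [0.1533,-0.0147,0.216],"delta_rot": [0,-0.3056,0]}

```text
time: 11.35
tool_pos: [0.6158, 0.2975, 0.1776]
tool_rot: [-179.4, 25.1, 84.3]
contact_force: [1.0, -0.6, -1.5]
width: 0.0145
finger_force: 98.1
```

```bash
python3 - <<'E'
from h import *
print(bot.read_state()['qpos'])
l=O+.075*TD+[0,0,.003]
rows([pour(l+[0,0,.08],0),pour(l+[0,0,.03],0),pour(l,0)])
E
```

```text
[-16.03447118  50.00784593 -38.17239821  71.54246267  42.02616443
  90.92584326 -63.07057908]
dp [101.1, -82.5, 2.2] rot [-0.2, 0.0, 0.6]
dp [122.3, -82.1, 47.5] rot [-0.2, 0.0, 0.6]
dp [135.1, -81.8, 74.6] rot [-0.2, 0.0, 0.6]
```

Converted, 122 mm / 750 = 0.1627, 101 mm / 750 = 0.1347, 0.6 degrees / 180 = 0.0033.

jog_arm:
  deltas:
    - {"dp": [0.02,-0.016,0],"delta_rot": [0,0,0.0033]}
    - {"dp": [0.0533,-0.044,0.0013],"delta_rot": [0,0,0.0033]}
    - {"dp": [0.0933,-0.076,0.0027],"delta_rot": [0,0,0.0033]}
    - {"dp": [0.1347,-0.1093,0.0027],"delta_rot": [0,0,0.0033]}
    - {"dp": [0.144,-0.1093,0.0227],"delta_rot": [0,0,0.0033]}
    - {"dp": [0.1533,-0.1093,0.0427],"delta_rot": [0,0,0.0033]}
    - {"dp": [0.1627,-0.1093,0.0627],"delta_rot": [0,0,0.0033]}
    - {"dp": [0.1627,-0.1093,0.0627],"delta_rot": [0,0,0.0033]}
    - {"dp": [0.1627,-0.1093,0.0627],"delta_rot": [0,0,0.0033]}

```text
time: 12.25
tool_pos: [0.5492, 0.3893, 0.088]
tool_rot: [179.8, 25.2, 82.8]
contact_force: [0.1, 0.6, -2.0]
width: 0.0148
finger_force: 97.8
```

```bash
python3 - <<'E'
from h import *
p=bot.read_camera('scene'); W=cloud(p)
m=(W[...,1]>.22)&(W[...,1]<.33)&(W[...,0]>.50)&(W[...,0]<.57)
w=W[m]; w=w[(w[:,2]>.07)&(w[:,2]<.095)]
k=np.linalg.lstsq(np.c_[w[:,:2],np.ones(len(w))],w[:,2],rcond=None)[0]; print(len(w),k[:2],np.median(w,0))
print(bot.read_state()['tool_pos'])
l=O+.075*TD+[0,0,.003]
rows([pour(l+[0,0,.006],0),pour(l,0)])
E
```

```text
1100 [-0.00065156  0.00106045] [0.53507266 0.27724496 0.0870798 ]
[0.54922214 0.39008054 0.08873149]
dp [17.2, -7.2, 24.2] rot [-0.0, 0.0, -0.7]
dp [19.7, -7.2, 29.6] rot [-0.0, 0.0, -0.7]
```

Converted, 30 mm / 750 = 0.04, 29 mm / 750 = 0.0387, -0.7 degrees / 180 = -0.0039.

jog_arm:
  deltas:
    - {"dp": [0.008,-0.0053,0.012],"delta_rot": [0,0,-0.0039]}
    - {"dp": [0.016,-0.0093,0.0227],"delta_rot": [0,0,-0.0039]}
    - {"dp": [0.0227,-0.0093,0.032],"delta_rot": [0,0,-0.0039]}
    - {"dp": [0.024,-0.0093,0.036],"delta_rot": [0,0,-0.0039]}
    - {"dp": [0.0253,-0.0093,0.0387],"delta_rot": [0,0,-0.0039]}
    - {"dp": [0.0267,-0.0093,0.04],"delta_rot": [0,0,-0.0039]}
    - {"dp": [0.0267,-0.0093,0.04],"delta_rot": [0,0,-0.0039]}

```text
time: 13.0
tool_pos: [0.5416, 0.397, 0.0534]
tool_rot: [-179.8, 25.2, 83.7]
contact_force: [-3.3, -1.2, 4.1]
width: 0.0143
finger_force: 98.6
```

jog_arm:
  deltas:
    - {"dp": [0,0,0],"delta_rot": [0,0,0]}
    - {"dp": [0,0,0],"delta_rot": [0,0,0]}
    - {"dp": [0,0,0],"delta_rot": [0,0,0]}
    - {"dp": [0,0,0],"delta_rot": [0,0,0]}
    - {"dp": [0,0,0],"delta_rot": [0,0,0]}
    - {"dp": [0,0,0],"delta_rot": [0,0,0]}
    - {"dp": [0,0,0],"delta_rot": [0,0,0]}
    - {"dp": [0,0,0],"delta_rot": [0,0,0]}
  gripper: 0

```text
time: 13.8
tool_pos: [0.5419, 0.3972, 0.0525]
tool_rot: [-179.8, 25.1, 83.7]
contact_force: [-0.5, 0.1, -0.1]
width: 0.0854
finger_force: 0.0
```

Converted, -200 mm / 750 = -0.2667, -170 mm / 750 = -0.2267.

jog_arm:
  deltas:
    - {"dp": [0,0,-0.02],"delta_rot": [0,0,0]}
    - {"dp": [0,0,-0.06],"delta_rot": [0,0,0]}
    - {"dp": [0,0,-0.12],"delta_rot": [0,0,0]}
    - {"dp": [0,0,-0.1733],"delta_rot": [0,0,0]}
    - {"dp": [0,0,-0.2267],"delta_rot": [0,0,0]}
    - {"dp": [0,0,-0.2667],"delta_rot": [0,0,0]}
    - {"dp": [0,0,-0.2667],"delta_rot": [0,0,0]}

```text
time: 14.5
tool_pos: [0.5513, 0.4858, 0.2399]
tool_rot: [180.0, 24.6, 83.7]
contact_force: [-0.7, 0.7, 0.6]
width: 0.0849
finger_force: 0.0
```

```bash
python3 - <<'E'
from h import *
for n in ('scene','top'):
    p=bot.read_camera(n); W=cloud(p)
    m=(W[...,1]>.22)&(W[...,1]<.33)&(W[...,0]>.50)&(W[...,0]<.57)&(W[...,2]>.04)&(W[...,2]<.065)
    w=W[m]
    k=np.linalg.lstsq(np.c_[w[:,:2],np.ones(len(w))],w[:,2],rcond=None)[0]; print(len(w),k[:2],np.median(w,0))
    m=(W[...,1]>.19)&(W[...,1]<.37)&(W[...,0]>.45)&(W[...,0]<.62)&(W[...,2]>.068)&(W[...,2]<.084)
    print(np.percentile(W[m],[0,50,100],axis=0).round(3).tolist())
print(bot.read_state()['qpos'],bot.read_state()['tool_rot'])
rows([((.62,.15,.28),tool(70)),((.60,-.1,.28),tool(60)),((.524,-.362,.20),tool(5)),((.524,-.362,.20),tool(30))])
E
```

```text
1062 [-0.00205084  0.00084097] [0.53467304 0.27913865 0.05293324]
[[0.473, 0.201, 0.068], [0.539, 0.324, 0.074], [0.593, 0.37, 0.081]]
970 [-0.0074714 -0.0002855] [0.53636266 0.27219439 0.05007032]
[[0.469, 0.199, 0.068], [0.559, 0.315, 0.073], [0.59, 0.37, 0.082]]
[-33.50899235  55.33073771 -38.85100617  52.68789448  39.91776461
 104.07976737 -69.82956529] [-179.87512285   24.97874984   83.74830434]
dp [-312.0, 104.7, 95.6] rot [2.9, 24.9, 13.5]
dp [-539.2, 112.3, 201.4] rot [5.1, 24.6, 23.3]
dp [-749.0, 65.7, 387.5] rot [17.0, 21.0, 77.4]
dp [-749.0, 65.7, 387.5] rot [11.6, 23.2, 52.8]
```

Converted, -539 mm / 750 = -0.7187, -312 mm / 750 = -0.416, 24.9 degrees / 180 = 0.1383.

jog_arm:
  deltas:
    - {"dp": [-0.416,0.14,0.128],"delta_rot": [0.0161,0.1383,0.075]}
    - {"dp": [-0.416,0.14,0.128],"delta_rot": [0.0161,0.1383,0.075]}
    - {"dp": [-0.416,0.14,0.128],"delta_rot": [0.0161,0.1383,0.075]}
    - {"dp": [-0.416,0.14,0.128],"delta_rot": [0.0161,0.1383,0.075]}
    - {"dp": [-0.416,0.14,0.128],"delta_rot": [0.0161,0.1383,0.075]}
    - {"dp": [-0.416,0.14,0.128],"delta_rot": [0.0161,0.1383,0.075]}
    - {"dp": [-0.416,0.14,0.128],"delta_rot": [0.0161,0.1383,0.075]}
    - {"dp": [-0.7187,0.1493,0.268],"delta_rot": [0.0283,0.1367,0.1294]}
    - {"dp": [-0.7187,0.1493,0.268],"delta_rot": [0.0283,0.1367,0.1294]}
    - {"dp": [-0.7187,0.1493,0.268],"delta_rot": [0.0283,0.1367,0.1294]}
    - {"dp": [-0.7187,0.1493,0.268],"delta_rot": [0.0283,0.1367,0.1294]}
    - {"dp": [-0.7187,0.1493,0.268],"delta_rot": [0.0283,0.1367,0.1294]}
    - {"dp": [-0.7187,0.1493,0.268],"delta_rot": [0.0283,0.1367,0.1294]}
    - {"dp": [-0.7187,0.1493,0.268],"delta_rot": [0.0283,0.1367,0.1294]}

```text
time: 16.0
tool_pos: [0.5982, -0.1037, 0.2785]
tool_rot: [-179.8, 0.3, 59.7]
contact_force: [-0.3, 0.4, 0.7]
width: 0.0853
finger_force: 0.0
```

```bash
python3 - <<'E'
from h import *
print(bot.read_state()['qpos'])
rows([((.525,-.362,.22),tool(15))])
E
```

```text
[ 40.69481437  27.06708562 -45.6662748   92.29287585  20.45111165
  69.6167066  -39.48773113]
dp [-259.7, 67.5, 59.5] rot [-0.1, 0.3, 44.7]
```

Converted, -260 mm / 750 = -0.3467, 67 mm / 750 = 0.0893, 44.7 degrees / 180 = 0.2483.

jog_arm:
  deltas:
    - {"dp": [-0.3467,0.0893,0.08],"delta_rot": [0,0.0017,0.2483]}
    - {"dp": [-0.3467,0.0893,0.08],"delta_rot": [0,0.0017,0.2483]}
    - {"dp": [-0.3467,0.0893,0.08],"delta_rot": [0,0.0017,0.2483]}
    - {"dp": [-0.3467,0.0893,0.08],"delta_rot": [0,0.0017,0.2483]}
    - {"dp": [-0.3467,0.0893,0.08],"delta_rot": [0,0.0017,0.2483]}
    - {"dp": [-0.3467,0.0893,0.08],"delta_rot": [0,0.0017,0.2483]}
    - {"dp": [-0.3467,0.0893,0.08],"delta_rot": [0,0.0017,0.2483]}
    - {"dp": [-0.3467,0.0893,0.08],"delta_rot": [0,0.0017,0.2483]}
    - {"dp": [-0.3467,0.0893,0.08],"delta_rot": [0,0.0017,0.2483]}
    - {"dp": [-0.3467,0.0893,0.08],"delta_rot": [0,0.0017,0.2483]}

```text
time: 17.0
tool_pos: [0.529, -0.3568, 0.2213]
tool_rot: [-180.0, -0.2, 15.5]
contact_force: [0.3, -0.2, 1.1]
width: 0.0852
finger_force: 0.0
```

```bash
python3 - <<'E'
from h import *
s=bot.read_state(); print(s['qpos'],s['tool_pos'],s['contact_force'])
rows([((.525,-.362,.125),tool(15)),((.525,-.362,.092),tool(15))])
E
```

```text
[ 54.46410392  29.91925038 -31.67161165  91.76105537  16.91959602
  63.06254111 -55.94730898] [ 0.52899248 -0.35681192  0.22132811] [ 0.27385114 -0.17219848  1.08445145]
dp [-5.5, 4.0, 96.3] rot [-0.0, -0.2, 0.5]
dp [-5.6, 4.0, 129.3] rot [-0.0, -0.2, 0.5]
```

Converted, 96 mm / 750 = 0.128, 80 mm / 750 = 0.1067, 0.5 degrees / 180 = 0.0028.

jog_arm:
  deltas:
    - {"dp": [-0.0067,0.0053,0.0533],"delta_rot": [0,-0.0011,0.0028]}
    - {"dp": [-0.0067,0.0053,0.1067],"delta_rot": [0,-0.0011,0.0028]}
    - {"dp": [-0.0067,0.0053,0.128],"delta_rot": [0,-0.0011,0.0028]}
    - {"dp": [-0.0067,0.0053,0.128],"delta_rot": [0,-0.0011,0.0028]}
    - {"dp": [-0.0067,0.0053,0.128],"delta_rot": [0,-0.0011,0.0028]}

```text
time: 17.5
tool_pos: [0.5252, -0.3641, 0.1261]
tool_rot: [180.0, 0.0, 14.9]
contact_force: [0.6, 0.0, 0.8]
width: 0.085
finger_force: 0.0
```

```bash
python3 - <<'E'
from h import *
s=bot.read_state(); print(s['tool_pos'],s['tool_rot'],s['contact_force'])
p=bot.read_camera('scene'); save(p,'cap1.png',(220,150,340,240),5)
rows([((.525,-.362,.092),tool(15))])
E
```

```text
[ 0.52523032 -0.36414007  0.12608455] [1.79968766e+02 5.96940388e-03 1.48530215e+01] [0.64507836 0.02628736 0.83885523]
dp [0.0, -2.8, 34.9] rot [0.1, -0.0, -0.2]
```

View pics/cap1.png

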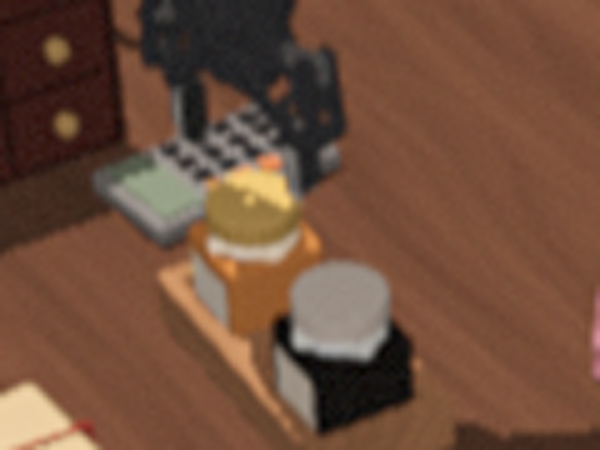

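```bash
python3 - <<'E'
from h import *
p=bot.read_camera('scene')
r=tool(15)
for s in (-.0425,.0425): print((pix(p,np.array([.525,-.364,.128])+r.apply([0,s,0]))-[220,150])*5)
print((pix(p,[.525,-.362,.105])-[220,150])*5)
W=cloud(p); m=(abs(W[...,0]-.525)<.06)&(abs(W[...,1]+.362)<.06)&(W[...,2]>.118)
print(W[m][:,2].min())
E
```

```text
[296.8981477 191.4522461]
[196.12695681 139.4823193 ]
[249.94890938 197.76443756]
0.1290776803878878
```

jog_arm:
  deltas:
    - {"dp": [0,-0.0027,0.02],"delta_rot": [0,0,0]}
    - {"dp": [0,-0.0027,0.0373],"delta_rot": [0,0,0]}
    - {"dp": [0,-0.0027,0.0453],"delta_rot": [0,0,0]}
    - {"dp": [0,-0.0027,0.0453],"delta_rot": [0,0,0]}
    - {"dp": [0,-0.0027,0.0453],"delta_rot": [0,0,0]}

```text
time: 18.1
tool_pos: [0.5233, -0.3626, 0.0904]
tool_rot: [-180.0, 0.1, 14.8]
contact_force: [0.6, 0.3, -0.3]
width: 0.0853
finger_force: 0.0
```

jog_arm:
  deltas:
    - {"dp": [0,0,0],"delta_rot": [0,0,0]}
    - {"dp": [0,0,0],"delta_rot": [0,0,0]}
    - {"dp": [0,0,0],"delta_rot": [0,0,0]}
    - {"dp": [0,0,0],"delta_rot": [0,0,0]}
    - {"dp": [0,0,0],"delta_rot": [0,0,0]}
    - {"dp": [0,0,0],"delta_rot": [0,0,0]}
  gripper: 1
  grip_force: 110

```text
time: 18.7
tool_pos: [0.5243, -0.3626, 0.0922]
tool_rot: [179.9, 0.0, 14.8]
contact_force: [-0.5, 1.2, 5.4]
width: 0.0556
finger_force: 117.4
```

```bash
python3 - <<'E'
from h import *
s=bot.read_state()
for k in ('tool_pos','tool_rot','contact_force','ft_torque','width','finger_force'): print(k,np.round(s[k],3))
print('force in tool axes',R().inv().apply(s['contact_force']))
E
```

```text
tool_pos [ 0.524 -0.363  0.092]
tool_rot [1.79939e+02 9.00000e-03 1.47940e+01]
contact_force [-0.469  1.213  5.362]
ft_torque [0.271 0.18  0.014]
width 0.056
finger_force 117.428
force in tool axes [-0.14434294 -1.28637998 -5.36333844]
```

Converted, -25 degrees / 180 = -0.1389.

jog_arm:
  deltas:
    - {"dp": [0,0,0],"delta_rot": [0,0,-0.0167]}
    - {"dp": [0,0,0],"delta_rot": [0,0,-0.0333]}
    - {"dp": [0,0,0],"delta_rot": [0,0,-0.05]}
    - {"dp": [0,0,0],"delta_rot": [0,0,-0.0722]}
    - {"dp": [0,0,0],"delta_rot": [0,0,-0.0944]}
    - {"dp": [0,0,0],"delta_rot": [0,0,-0.1167]}
    - {"dp": [0,0,0],"delta_rot": [0,0,-0.1389]}
    - {"dp": [0,0,0],"delta_rot": [0,0,-0.1389]}
    - {"dp": [0,0,0],"delta_rot": [0,0,-0.1389]}

```text
time: 19.6
tool_pos: [0.5244, -0.3634, 0.0922]
tool_rot: [179.9, 0.0, 39.8]
contact_force: [0.9, -0.3, 5.7]
width: 0.0554
finger_force: 117.3
```

```bash
python3 - <<'E'
from h import *
s=bot.read_state()
for k in ('tool_pos','tool_rot','contact_force','ft_torque','width','finger_force'): print(k,np.round(s[k],3))
E
```

```text
tool_pos [ 0.524 -0.363  0.092]
tool_rot [1.79885e+02 3.30000e-02 3.97530e+01]
contact_force [ 0.853 -0.343  5.732]
ft_torque [-0.038  0.031  0.001]
width 0.055
finger_force 117.341
```

Converted, -58 degrees / 180 = -0.3222.

jog_arm:
  deltas:
    - {"dp": [0,0,0],"delta_rot": [0,0,-0.0278]}
    - {"dp": [0,0,0],"delta_rot": [0,0,-0.0556]}
    - {"dp": [0,0,0],"delta_rot": [0,0,-0.0833]}
    - {"dp": [0,0,0],"delta_rot": [0,0,-0.1111]}
    - {"dp": [0,0,0],"delta_rot": [0,0,-0.1389]}
    - {"dp": [0,0,0],"delta_rot": [0,0,-0.1667]}
    - {"dp": [0,0,0],"delta_rot": [0,0,-0.1944]}
    - {"dp": [0,0,0],"delta_rot": [0,0,-0.2222]}
    - {"dp": [0,0,0],"delta_rot": [0,0,-0.25]}
    - {"dp": [0,0,0],"delta_rot": [0,0,-0.2778]}
    - {"dp": [0,0,0],"delta_rot": [0,0,-0.3]}
    - {"dp": [0,0,0],"delta_rot": [0,0,-0.3222]}
    - {"dp": [0,0,0],"delta_rot": [0,0,-0.3222]}
    - {"dp": [0,0,0],"delta_rot": [0,0,-0.3222]}
    - {"dp": [0,0,0],"delta_rot": [0,0,-0.3222]}

```text
time: 21.1
tool_pos: [0.5249, -0.3639, 0.0922]
tool_rot: [179.9, 0.2, 97.6]
contact_force: [1.8, -2.2, 5.1]
width: 0.0553
finger_force: 117.3
```

Converted, -3 mm / 750 = -0.004, -2 mm / 750 = -0.0027.

jog_arm:
  deltas:
    - {"dp": [0,0,-0.0013],"delta_rot": [0,0,0]}
    - {"dp": [0,0,-0.0027],"delta_rot": [0,0,0]}
    - {"dp": [0,0,-0.004],"delta_rot": [0,0,0]}
    - {"dp": [0,0,-0.004],"delta_rot": [0,0,0]}

```text
time: 21.5
tool_pos: [0.5231, -0.3628, 0.0937]
tool_rot: [-179.9, 0.0, 97.8]
contact_force: [2.1, -1.8, -0.4]
width: 0.0551
finger_force: 116.8
```

```bash
python3 - <<'E'
from h import *
s=bot.read_state()
for k in ('tool_pos','tool_rot','contact_force','ft_torque','width','finger_force'): print(k,np.round(s[k],3))
E
```

```text
tool_pos [ 0.523 -0.363  0.094]
tool_rot [-1.79889e+02  5.00000e-03  9.77520e+01]
contact_force [ 2.096 -1.803 -0.398]
ft_torque [-0.424 -0.489 -0.009]
width 0.055
finger_force 116.784
```

Converted, -2 mm / 750 = -0.0027, -1 mm / 750 = -0.0013.

jog_arm:
  deltas:
    - {"dp": [0,0,-0.0013],"delta_rot": [0,0,0]}
    - {"dp": [0,0,-0.0027],"delta_rot": [0,0,0]}
    - {"dp": [0,0,-0.0027],"delta_rot": [0,0,0]}
    - {"dp": [0,0,-0.0027],"delta_rot": [0,0,0]}

```text
time: 21.9
tool_pos: [0.523, -0.3625, 0.0955]
tool_rot: [-179.9, -0.0, 97.8]
contact_force: [1.4, -1.8, -1.2]
width: 0.0553
finger_force: 116.7
```

```bash
python3 - <<'E'
from h import *
s=bot.read_state()
for k in ('tool_pos','tool_rot','contact_force','ft_torque','width','finger_force'): print(k,np.round(s[k],3))
p=bot.read_camera('scene'); save(p,'cap2.png',(220,150,340,240),5)
E
```

```text
tool_pos [ 0.523 -0.362  0.096]
tool_rot [-1.79876e+02 -2.40000e-02  9.77800e+01]
contact_force [ 1.36  -1.816 -1.215]
ft_torque [-0.258 -0.258  0.026]
width 0.055
finger_force 116.657
```

View pics/cap2.png

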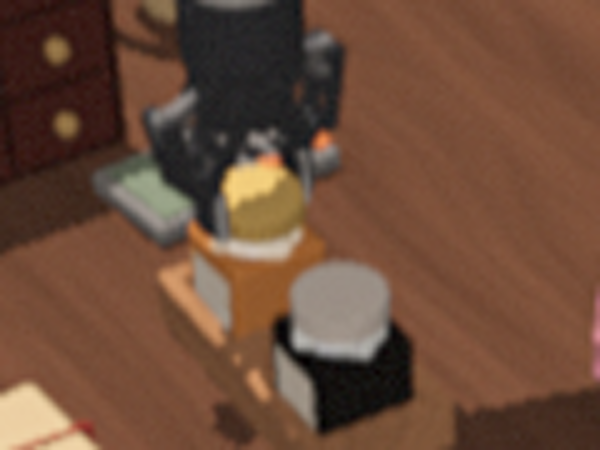

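The gripper holds the cap at crop (262,205) and the jar still sits in its well. The lift force is only about 1 N, so the lugs are free.

Converted, -3 mm / 750 = -0.004, -2 mm / 750 = -0.0027.

jog_arm:
  deltas:
    - {"dp": [0,0,-0.0013],"delta_rot": [0,0,0]}
    - {"dp": [0,0,-0.0027],"delta_rot": [0,0,0]}
    - {"dp": [0,0,-0.004],"delta_rot": [0,0,0]}
    - {"dp": [0,0,-0.004],"delta_rot": [0,0,0]}

```text
time: 22.35
tool_pos: [0.5235, -0.3627, 0.0991]
tool_rot: [-179.9, 0.0, 97.8]
contact_force: [2.5, -1.6, -1.2]
width: 0.0555
finger_force: 116.6
```

Converted, -28 mm / 750 = -0.0373, -23 mm / 750 = -0.0307.

jog_arm:
  deltas:
    - {"dp": [0,0,-0.0027],"delta_rot": [0,0,0]}
    - {"dp": [0,0,-0.0067],"delta_rot": [0,0,0]}
    - {"dp": [0,0,-0.012],"delta_rot": [0,0,0]}
    - {"dp": [0,0,-0.0173],"delta_rot": [0,0,0]}
    - {"dp": [0,0,-0.024],"delta_rot": [0,0,0]}
    - {"dp": [0,0,-0.0307],"delta_rot": [0,0,0]}
    - {"dp": [0,0,-0.0373],"delta_rot": [0,0,0]}
    - {"dp": [0,0,-0.0373],"delta_rot": [0,0,0]}
    - {"dp": [0,0,-0.0373],"delta_rot": [0,0,0]}
    - {"dp": [0,0,-0.0373],"delta_rot": [0,0,0]}

```text
time: 23.35
tool_pos: [0.5231, -0.3627, 0.1266]
tool_rot: [-179.9, -0.0, 97.8]
contact_force: [-0.9, 0.3, 0.3]
width: 0.055
finger_force: 116.6
```

```bash
python3 - <<'E'
from h import *
s=bot.read_state()
for k in ('tool_pos','contact_force','finger_force'): print(k,np.round(s[k],3))
p=bot.read_camera('scene'); save(p,'cap3.png',(220,150,340,240),5); W=cloud(p)
print('jar shoulder z', [np.round(np.nanmedian(W[d['pixels']],0),3) for d in bot.trace('jar',p)[:2]])
for d in bot.trace('lump0',p)[:5]: print(round(d['score'],2),np.round(np.nanmedian(W[d['pixels']],0),3))
E
```

```text
tool_pos [ 0.523 -0.363  0.127]
contact_force [-0.855  0.281  0.271]
finger_force 116.638
jar shoulder z [array([ 0.542, -0.343,  0.077]), array([ 0.542, -0.231,  0.08 ])]
0.56 [ 0.579 -0.047  0.03 ]
0.52 [ 0.619 -0.038  0.026]
0.47 [ 0.628 -0.001  0.037]
```

View pics/cap3.png

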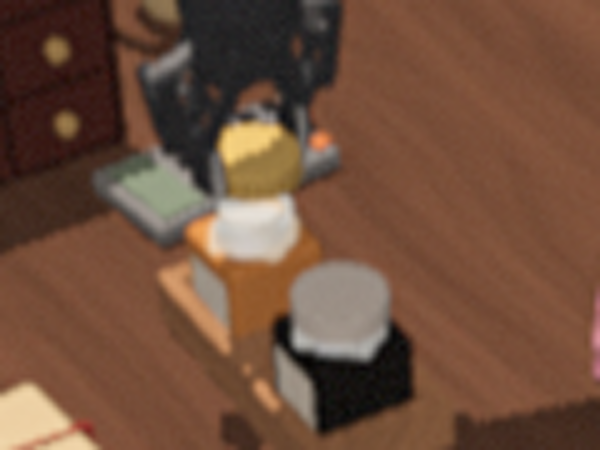

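The cap (crop 258,160) hangs above the bare neck (255,225) and the jar is seated. Before handing in I'll check the cap's height and tilt.

```bash
python3 - <<'E'
from h import *
p=bot.read_camera('scene'); W=cloud(p); hsv=cv2.cvtColor(p['image'],cv2.COLOR_RGB2HSV)
m=(hsv[...,1]>90)&(hsv[...,0]>15)&(hsv[...,0]<32)&(abs(W[...,0]-.524)<.04)&(abs(W[...,1]+.362)<.04)&(W[...,2]>.095)
w=W[m]; print(len(w),np.percentile(w,[2,50,98],axis=0).round(3).tolist())
t=w[w[:,2]>.131]
for _ in range(3):
    k=np.linalg.lstsq(np.c_[t[:,:2],np.ones(len(t))],t[:,2],rcond=None)[0]; r=t[:,2]-np.c_[t[:,:2],np.ones(len(t))]@k; t=t[abs(r)<2*r.std()+1e-4]
print(len(t),'slope',k[:2],t.mean(0))
for n in (0,):
    n=(abs(W[...,0]-.53)<.03)&(abs(W[...,1]+.355)<.035)&(W[...,2]>.082)&(W[...,2]<.112)
    print('neck',n.sum(),W[n][:,2].max())
E
```

```text
226 [[0.497, -0.386, 0.127], [0.525, -0.349, 0.14], [0.556, -0.33, 0.255]]
177 slope [ 0.01172613 -0.05257619] [ 0.52126166 -0.35458274  0.14057025]
neck 197 0.10665775151118484
```

```bash
python3 -c "
from station import bot
print(bot.hand_in())"
```

```text
the job is handed in; nothing more can be done
None
```

I handed the job in at about 23.5 s; no verdict came back. All four lumps are in the bowl and the empty tray is flat on the scale, let go. The cap is unscrewed about 80° and held level (within about 3°) roughly 20 mm above the seated jar's mouth.

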